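# Close a pressure vessel in its screw clamp and set the vent gap

## Task

Get the white pressure vessel in the clamp stand ready for heating: press its cap down fully home, swing the clamp arm over the cap against its stop pin, then turn the wing screw clockwise until it seats on the cap. Then back the screw off a quarter turn, so that the cap has room to lift and vent, and finish while still gripping the wing knob there, so that I can tighten the lock nut under it. Leave the other things on the cabinet where they are.

Things in the scene. Friction and masses are not known exactly. Their poses are not given: they have to be found in the camera images.
- stand: Clamp stand, fixed: aluminium base plate 136 x 92 mm (along its x and y), 13 mm high. Origin: centre of the plate's underside, z up. A white vessel 35 mm wide stands in a collar at x = -35 mm, y = 0; a steel post at x = +45 mm, y = 0 carries the swing arm. The stop pin (8 mm thick, 101 mm high) stands at x = +26 mm, y = +16.5 mm.
- vessel_cap (a joint): Travel of the vessel's white push-on cap (41 mm wide, 17.5 mm high, ribbed) in m: 0 = perched high as at the start, 0.006 = fully home on a solid stop. It is a tight push fit: it takes 8 to 10 N straight down and stays where it is left.
- cap_top (a point): Centre of the cap's flat top: 86 mm above the cabinet top while perched, 80 mm when home.
- swing_arm (a joint): Swing of the clamp arm about the upright post in rad: 0 = over the cap, against the stop pin; it grows as the arm swings away to the stand's -y side (up to 1.9). It needs about 0.15 N m and stays where it is left.
- pivot (a point): On the pivot axis (the post) at the steel arm's upper face, 102 mm above the cabinet top; turns with the arm. Its -x axis points along the arm to the screw axis, 80 mm away. Arm: 22 mm wide (flanks at y = +-11 mm), 12 mm thick, underside at 90 mm; pivot screw 9 mm proud. While the cap is perched, the screw's pad hits the cap and the arm can not come over it.
- clamp_screw (a joint): Turn of the wing screw in the arm in rad: 0 = seated on the cap, a solid stop; it grows as it is backed off (counter-clockwise seen from above), rising 2 mm a turn, up to 3.6. It turns with a drag of about 0.06 N m and stays where it is left.
- wing_knob: The black wing knob on the screw: a bar 51 mm long (along its x), 9 mm thick in the middle (along its y), round ends 12 mm thick, 18 mm high, above a hub 22 mm wide. Origin: on the screw axis at the bar's top, 132 mm above the cabinet top when seated; z up. Turns with the screw; at joint value 0 its x axis is parallel to the arm. Below the hub (6 mm high) lies the lock nut on the arm.
- centrifuge: Fixed furniture behind the stand, to keep clear of: a closed bench centrifuge, 310 mm deep (its x) and 260 mm wide (its y), 147 mm high at its front, which faces the robot, its dark lid rising behind that; origin at the centre of its underside.
- spare_vessel: Bystander: a loose spare capped vessel, white, 41 mm wide, 50 mm high; origin at the centre of its underside.
- timer: Bystander: a small white laboratory timer, 62 x 62 x 20 mm; origin at the centre of its underside.
- bottle: Bystander: a 100 ml laboratory bottle with a screw cap, 58 mm wide, 105 mm high; origin at the centre of its underside.
- forceps: Bystander: steel forceps lying flat, 129 mm long (along its y), 14 mm wide; origin at the centre of its underside.

How it is judged (in metres and radians):
On the way, in this order (a step that is already met when the one before it is completed fails the run):
1. the cap is fully home (value of joint vessel_cap above 0.0053 m), for 0.2 s.
2. the clamp arm is over the cap, against its stop (value of joint swing_arm below 0.06 rad and value of joint vessel_cap above 0.0053 m), for 0.2 s.
3. the screw is seated on the cap (all of step 2 and value of joint clamp_screw below 0.08 rad), for 0.1 s.
At the end, for the whole second after the job is handed in: The screw, having been seated, is backed off by a quarter turn (1.57 rad, within 0.27 rad) and still; the fingers still grip the wing knob with more than 2 N; the arm is over the cap at its stop (within 0.06 rad) and the cap is home (within 0.7 mm) (all of step 2 and value of joint clamp_screw between 1.3 and 1.84 rad and velocity of joint clamp_screw between -0.1 and 0.1 rad/s and contact force between the fingers and wing_knob above 2 N); the arm keeps its last pose, push and grip.
It fails at once if a bystander is knocked or moved by more than 15 mm (distance of any of spare_vessel, timer, bottle, forceps from where it was at the start of the episode above 0.015 m).
It also fails if it takes over 64 s, if anything falls off the work surface, if the arm or the gripper's body presses on something with over 40 N, if the wrist force passes 120 N, or if a joint passes its speed limit or range.

## Robot

A 6-joint arm with a two-finger parallel gripper is mounted at the origin on a cart in front of the work surface, level with it; the furniture and walls round the work are solid. World frame = base frame: x ahead of the robot, y to its left, z up, the work surface at z = 0. Lengths are in m, angles in degrees, forces in N, time in s.
With the tool pointing down it reaches from about 0.325 to 0.775 m from the base axis. Payload 5.5 kg.
Tool frame: the origin (TCP) lies at the centre of the arm's flange, where the gripper is bolted on; the fingertips stand 182 mm ahead of it and the grasp point (between the pads) lies 163 mm ahead of it; z points along the fingers, y is the line along which they close (so a half turn about z gives the same grasp; the last joint's range is limited). The gripper opens to 88 mm and grips with 3 to 60 N. Pads are 20 mm wide; open, the fingers measure 115 mm over their backs; the gripper's body (75 mm by 178 mm) begins 61 mm behind the grasp point.
Start: joints at [-72.405, 5.22, 70.514, -0, 104.267, -3.249], TCP at [0.213, -0.561, 0.405] pointing down, gripper open.
Joint ranges: [-164.24, 164.24], [-49.07, 125.15], [9.68, 141.18], [-86.29, 266.29], [3.28, 154.24], [-151.56, 151.56]. Speed limits (degrees/s): [147.25, 147.25, 172.46, 180, 180, 180].

## Interface

Orientations are given as [roll, pitch, yaw] about the fixed x, y, z axes, in that order (R = Rz(yaw) Ry(pitch) Rx(roll)).
In Python, from station import r gives the robot as it stands. The module is installed in compiled form; this text tells all that it offers. Calls block until the motion is done:
- r.reach(position, orientation): joint-space move of the TCP to a pose.
- r.servo_line(position, rotation=None, speed=0.15): straight line of the TCP; rotation=None keeps the orientation; speed is the mean speed in m/s.
- r.move_joints(angles): joint-space move.
- r.let_go() and r.grab(squeeze=None): open the fingers fully, or close them until they stop; squeeze is the grip in N (None keeps the last).
- r.wait(seconds).
- r.inverse_kinematics(position, orientation): joint angles nearest the present ones, or None.
- r.sense(): the state.
- r.snapshot(name): name is "scene" or "top" or "wrist"; returns a dict with "frame" (384x512x3 uint8, red, green, blue), "fx", "fy", "cx", "cy" (pixels), "dist_coeffs" ([k1, k2, p1, p2, k3] as OpenCV has them; the pictures are not rectified), "R" (3x3) and "t" (3): a world point X has camera coordinates R X + t. Camera axes: x right, y down, z forward; pixel columns grow to the right and rows downward; lengths in m; the calibration is good to about 2 mm. A picture is of the moment at which its call begins. There is no depth.
A pose or a line that the arm cannot do raises r.IKError and nothing moves.
- r.hand_in(): hands the job in; it is judged then, once.
The state is a dict: "clock": time; "joints": joint angles; "joint_vel": joint speeds; "joint_torque": joint torques, N m; "tcp_pos": TCP position; "orientation": TCP orientation; "contact_force": force on the tool from outside, world axes, zero at the start; "torque": the same for the moment, N m; "opening": finger opening in m; "gripper_force": force on a finger pad.
Only numpy, scipy, OpenCV 4.12 (cv2) and the standard library are available. Lean on these libraries where they do the work, as an engineer would, in place of code of your own. Each camera call takes 0.05 s, during which the arm holds its last target. There are 200 camera calls.

## Working session

There is one attempt and no reset: what is moved stays moved. The work goes in short steps, each a Python script; the robot and the scene stay as the last script left them, time stands still between calls to the robot, and variables do not carry over. Pictures are saved under pics/ and viewed, at most 10 in all, crops included, and the job is handed in when it is done.

```bash
mkdir -p pics; python3 - <<'E'
from station import r
import cv2,numpy as np
for n in("scene","top"):
    s=r.snapshot(n); cv2.imwrite(f"pics/{n}0.png",s["frame"][:,:,::-1])
    print(n,s["fx"],s["fy"],s["cx"],s["cy"],s["dist_coeffs"],np.round(s["R"],3).tolist(),np.round(s["t"],3), "cam",np.round(-np.array(s["R"]).T@s["t"],3))
a=cv2.imread("pics/scene0.png");
print(r.sense())
E
```

```text
scene 455.732173904059 455.732173904059 257.1337692174258 195.0100687128982 [-0.04362925  0.          0.          0.          0.        ] [[-0.205, -0.979, 0.011], [-0.516, 0.098, -0.851], [0.832, -0.18, -0.525]] [0.169 0.377 0.763] cam [-0.406  0.266  0.719]
top 403.4548430215494 403.4548430215494 256.37405511815126 191.8516279828169 [0.04139584 0.         0.         0.         0.        ] [[0.002, -1.0, -0.013], [-0.994, -0.001, -0.114], [0.114, 0.013, -0.993]] [0.043 0.585 1.24 ] cam [0.44  0.028 1.299]
{'clock': 0.1, 'joints': array([-7.24056255e+01,  5.25958570e+00,  7.05724041e+01, -1.26531533e-03,
        1.04267780e+02, -3.24912781e+00]), 'joint_vel': array([-0.0186042 , -0.15468025, -0.15305384, -0.03697556,  0.06228081,
       -0.00346701]), 'joint_torque': array([ 3.69862260e-03, -4.47857666e+01, -4.07569385e+01,  7.01708416e-02,
        2.84488499e-02, -1.26305677e-04]), 'tcp_pos': array([ 0.21349789, -0.56079195,  0.4036368 ]), 'orientation': array([-1.79900321e+02, -4.42984071e-03,  2.08431876e+01]), 'contact_force': array([ 0.03097322, -0.02406998, -0.56181435]), 'torque': array([ 4.72263947e-02, -1.07559886e-05, -3.62396733e-02]), 'gripper_force': 0.0, 'opening': 0.08832145553821526}
```

View pics/scene0.png

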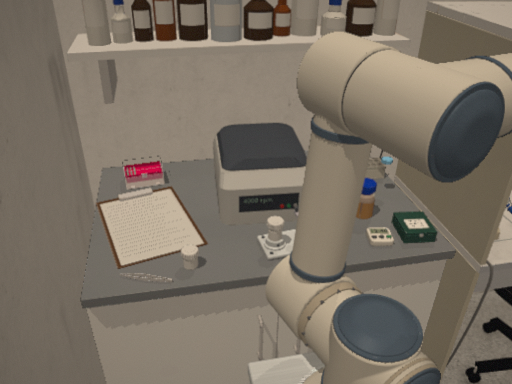

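View pics/top0.png

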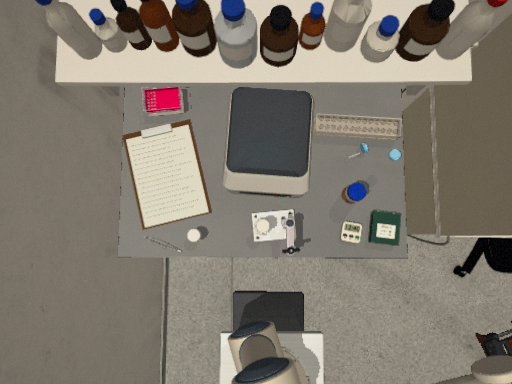

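The scene camera has the stand near (275,240), half hidden by the robot. The top view has it at (273,228): the vessel is at left (263,227), and the arm is swung toward the robot with the knob at (291,250). I'll crop the top view for detail.

```bash
python3 - <<'E'
import cv2
a=cv2.imread("pics/top0.png")[185:265,235:335]
cv2.imwrite("pics/c1.png",cv2.resize(a,None,fx=7,fy=7,interpolation=cv2.INTER_CUBIC))
E
```

```text
(no output)
```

View pics/c1.png

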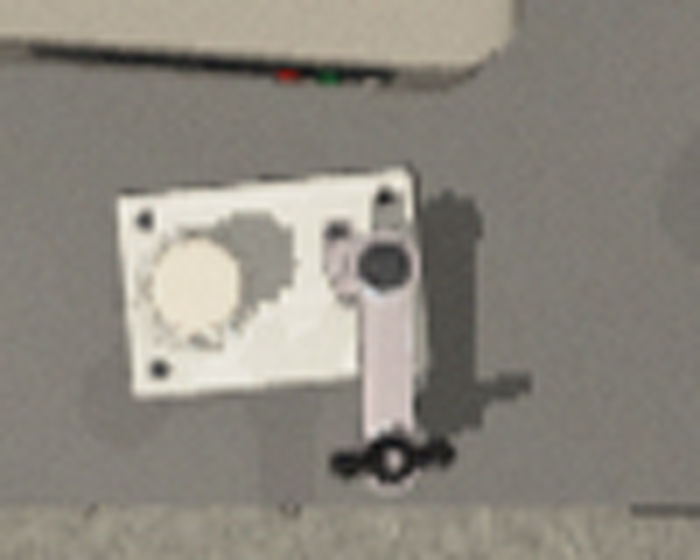

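The crop shows the cap at (197,286), pivot screw at (385,264), knob at (392,458), with its bar roughly perpendicular to the arm, and the stop pin at (335,232). I'll compute rough positions and then take a wrist view from above.

```bash
cat > h.py <<'E'
from station import r
import cv2,numpy as np
def ray(s,px,z):
    K=np.array([[s["fx"],0,s["cx"]],[0,s["fy"],s["cy"]],[0,0,1]])
    n=cv2.undistortPoints(np.array([[px]],float),K,np.array(s["dist_coeffs"]))[0,0]
    R=np.array(s["R"]);c=-R.T@np.array(s["t"]);d=R.T@np.array([n[0],n[1],1])
    return c+d*(z-c[2])/d[2]
E
python3 - <<'E'
from h import *
s=r.snapshot("top")
for n,u,v,z in [("cap",197,286,.086),("piv",385,264,.111),("knob",392,458,.135),("ke1",345,464,.135),("ke2",440,453,.135),("c1",118,200,.013),("c2",408,168,.013),("c3",137,397,.013)]:
    print(n,np.round(ray(s,((u+.5)/7-.5+235,(v+.5)/7-.5+185),z),4))
r.reach([0.39,-0.02,0.42],[180,0,0]); print(r.sense()["clock"],r.sense()["joints"])
s=r.snapshot("wrist");print(np.round(-np.array(s["R"]).T@s["t"],3),s["R"],s["fx"])
cv2.imwrite("pics/w1.png",s["frame"][:,:,::-1])
import pickle;pickle.dump(s,open("w1.pkl","wb"))
E
```

```text
cap [0.4779 0.0244 0.086 ]
piv [ 0.4865 -0.0543  0.111 ]
knob [ 0.4069 -0.0548  0.135 ]
ke1 [ 0.4044 -0.0357  0.135 ]
ke2 [ 0.4089 -0.0744  0.135 ]
c1 [0.5192 0.0602 0.013 ]
c2 [ 0.534  -0.0718  0.013 ]
c3 [0.4302 0.0513 0.013 ]
2.2 [-7.99031856e+00 -2.69854832e+01  9.71778178e+01 -7.75248994e-03
  1.09811948e+02  8.20495063e+01]
[ 0.461 -0.019  0.401] [[-1.67775286e-03 -9.99998552e-01 -2.85752864e-04]
 [-9.64525768e-01  1.54280386e-03  2.63984209e-01]
 [-2.63983386e-01  7.18516263e-04 -9.64526960e-01]] 321.1451002404079
```

View pics/w1.png

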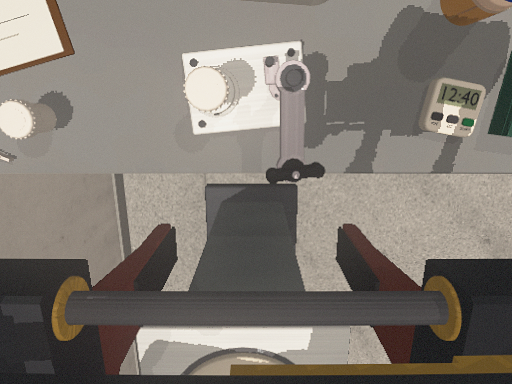

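In the wrist view the cap top is at (207,89), the pivot screw at (294,77), and the knob at (296,174) with ends at (272,175) and (319,170). The plate corners are at (184,55), (301,41) and (193,133).

```bash
python3 - <<'E'
from h import *
import pickle
s=pickle.load(open("w1.pkl","rb"))
for n,u,v,z in [("cap",207,89,.086),("piv",294,77,.111),("knob",296,174,.135),("ke1",272,175.5,.135),("ke2",319,170,.135),("c1",184,55,.013),("c2",301,41,.013),("c3",193,133,.013)]:
    print(n,np.round(ray(s,(u,v),z),4))
f=s["frame"]
g=cv2.cvtColor(f[50:130,175:250],cv2.COLOR_RGB2GRAY)
a=f[30:200,160:340,::-1]
cv2.imwrite("pics/c2.png",cv2.resize(a,None,fx=4,fy=3.5,interpolation=cv2.INTER_CUBIC))
E
```

```text
cap [0.4768 0.027  0.086 ]
piv [ 0.4852 -0.0513  0.111 ]
knob [ 0.4058 -0.0525  0.135 ]
ke1 [ 0.4045 -0.0322  0.135 ]
ke2 [ 0.4092 -0.0717  0.135 ]
c1 [0.5171 0.0621 0.013 ]
c2 [ 0.5313 -0.0689  0.013 ]
c3 [0.4304 0.0564 0.013 ]
```

View pics/c2.png

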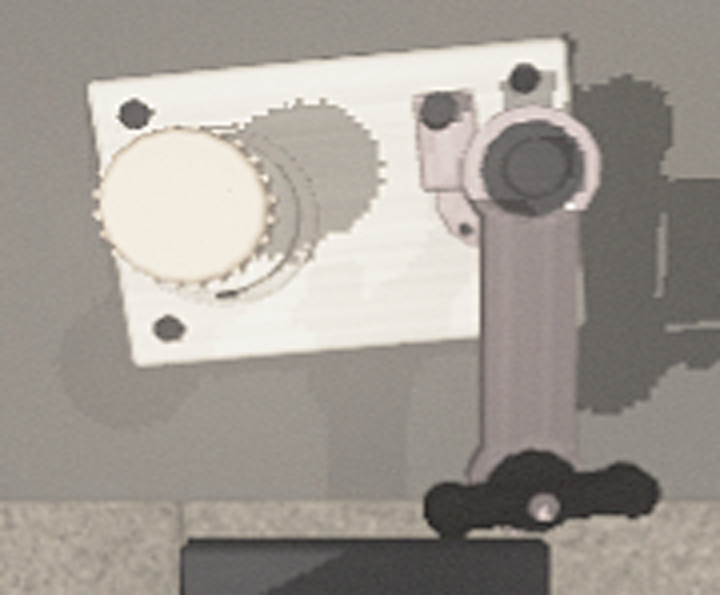

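Estimates:

| Quantity | Value |
|---|---|
| Cap | (0.477, 0.026) |
| Pivot | (0.486, −0.052) |
| Stand yaw | ≈ −83.7° |
| Swing angle | ≈ 84° |
| Screw | ≈ 96° open |

Next I'll press the cap with closed fingers, stopping on force.

```bash
python3 - <<'E'
from h import *
r.grab(20); print("op",r.sense()["opening"])
r.reach([.477,.026,.182+.105],[180,0,0]); b=r.sense()["contact_force"].copy()
r.servo_line([.477,.026,.182+.089],speed=.05)
z=.089
while z>.076:
    z-=.0007; r.servo_line([.477,.026,.182+z],speed=.02); s=r.sense()
    F=s["contact_force"]-b; print(round(z,4),np.round(s["tcp_pos"][2]-.182,4),np.round(F,1),round(s["clock"],2))
    if F[2]>28: break
r.wait(.2);print(r.sense()["contact_force"]-b)
r.servo_line([.477,.026,.182+.13],speed=.15); print(r.sense()["clock"])
E
```

```text
op 8.014066468670393e-05
0.0883 0.0885 [-0.7 -0.7  0.7] 5.01
0.0876 0.0875 [-0.6  0.1 -1.4] 5.26
0.0869 0.0868 [-0.5  0.1 -0.9] 5.51
0.0862 0.0864 [-0.8 -0.3  1. ] 5.76
0.0855 0.0862 [-2.4 -0.1  5.1] 6.01
0.0848 0.0858 [-3.2  0.   5.7] 6.26
0.0841 0.0851 [-3.5  0.1  7.1] 6.51
0.0834 0.0845 [-3.4 -0.4  7.5] 6.76
0.0827 0.0838 [-2.8 -0.9  6.5] 7.01
0.082 0.0831 [-4.1 -1.5  6.4] 7.26
0.0813 0.0824 [-3.  -0.2  7. ] 7.51
0.0806 0.0817 [-2.7  0.1  6.3] 7.76
0.0799 0.081 [-3.6 -0.1  6.3] 8.01
0.0792 0.0803 [-4.  -0.9  6.7] 8.26
0.0785 0.0802 [-4.8 -0.3 10.5] 8.51
0.0778 0.0802 [-7.  -0.2 12.6] 8.76
0.0771 0.0801 [-8.8  0.1 16.8] 9.01
0.0764 0.0801 [-9.6 -1.1 20.2] 9.26
0.0757 0.08 [-11.9  -0.1  23. ] 9.51
[-10.36375025  -0.13803656  23.15479269]
10.2167
```

The cap went home and stopped solidly at 80.1 mm. Next, swing the arm.

```bash
python3 - <<'E'
from h import *
P=np.array([.486,-.0525]);R=.047
def pose(a,d,z=.095):
    t=np.radians(a);u=np.array([np.cos(t),np.sin(t)]);n=np.array([np.sin(t),-np.cos(t)])
    return [*(P+R*u-d*n),.182+z],[180,0,a-90]
p,o=pose(180.5,.034,.15);r.reach(p,o)
r.servo_line(pose(180.5,.034)[0],speed=.12);b=r.sense()["contact_force"].copy()
a=180.5;p,o=pose(a,.021);r.servo_line(p,o,speed=.06)
while a>86:
    a-=5 if a>106 else 1.5
    p,o=pose(a,.021);r.servo_line(p,o,speed=.05);s=r.sense();F=s["contact_force"]-b
    print(round(a,1),np.round(F,1),np.round((s["tcp_pos"]-p)*1e3,1),round(s["clock"],2))
    if a<102 and np.hypot(F[0],F[1])>16 or np.abs(F).max()>25: break
r.wait(.3)
t=np.radians(a);n=np.array([np.sin(t),-np.cos(t),0])
q=r.sense()["tcp_pos"]-.012*n;r.servo_line(q,speed=.1)
q[2]=.42;r.servo_line(q,speed=.25)
r.reach([.40,.02,.42],[180,0,0] if 0 else [180,0,a-90])
s=r.snapshot("wrist");cv2.imwrite("pics/w2.png",s["frame"][:,:,::-1])
import pickle;pickle.dump(s,open("w2.pkl","wb"));s=r.sense();print(s["clock"],s["joints"])
E
```

```text
175.5 [-0.7 -1.5  0.1] [ 0.2 -0.1  0.6] 13.05
170.5 [-0.6 -2.7  1.6] [ 0.1 -0.2  0.4] 13.3
165.5 [-0.2 -1.8  0.3] [ 0.  -0.1  0.1] 13.55
160.5 [-1.7 -2.3  0.3] [-0.  -0.1 -0. ] 13.8
155.5 [-1.  -1.6  1.3] [-0.  -0.  -0.1] 14.05
150.5 [-2.2 -1.9  1.5] [-0.  -0.  -0.1] 14.3
145.5 [-1.5 -1.   0.5] [-0.1 -0.  -0.1] 14.55
140.5 [-2.2 -0.5  0.7] [-0.1 -0.  -0.2] 14.8
135.5 [-2.9 -0.1  0.8] [-0.1 -0.  -0.2] 15.05
130.5 [-2.9 -0.1  0.8] [-0.1  0.  -0.1] 15.3
125.5 [-2.9  0.   0. ] [-0.1  0.  -0.2] 15.55
120.5 [-3.8  0.7  0.2] [-0.1  0.  -0.1] 15.8
115.5 [-4.2  0.8  0.9] [-0.1  0.1 -0.1] 16.05
110.5 [-3.8  1.5  0.5] [-0.1  0.1 -0.2] 16.3
105.5 [-5.   2.2  0.2] [-0.1  0.1 -0.1] 16.55
104.0 [-5.1  1.7  0.6] [-0.2  0.  -0.1] 16.8
102.5 [-5.3  1.7 -0.3] [-0.1  0.1 -0.1] 17.05
101.0 [-4.8  3.6  0.4] [-0.1  0.1 -0.1] 17.3
99.5 [-4.5  3.9  0.4] [-0.1  0.1 -0.1] 17.55
98.0 [-4.7  2.2 -0.1] [-0.1  0.1 -0.1] 17.8
96.5 [-6.6  3.2  1.7] [-0.2  0.1 -0.1] 18.05
95.0 [-11.7   1.5   3.4] [-0.7 -0.1 -0.1] 18.3
93.5 [-15.3  -0.8   5.9] [-1.4 -0.3 -0.2] 18.55
92.0 [-22.1  -1.2   8.5] [-2.  -0.5 -0.2] 18.8
20.5083 [-1.99620459e+00 -2.54103472e+01  9.62463542e+01 -1.51776327e-02
  1.09277281e+02  8.59721042e+01]
```

View pics/w2.png

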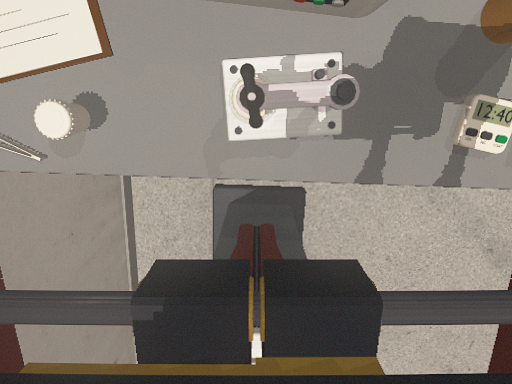

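The arm is over the cap against the pin. The knob centre is at (251,97) with bar ends near (247,71) and (256,121).

```bash
python3 - <<'E'
from h import *
import pickle
s=pickle.load(open("w2.pkl","rb"))
f=s["frame"];m=np.zeros(f.shape[:2],np.uint8);m[60:132,232:272]=(f[60:132,232:272].max(2)<60)*255
n,l,st,c=cv2.connectedComponentsWithStats(m);i=1+st[1:,4].argmax();print(st[i],c[i])
ys,xs=np.where(l==i);(cx,cy),(w,h),an=cv2.minAreaRect(np.c_[xs,ys].astype(np.float32));bp=cv2.boxPoints(((cx,cy),(w,h),an))
print("rect",ray(s,(cx,cy),.131),w,h)
for q in bp: print(np.round(ray(s,q,.131),4))
for p,z in [((251,97),.137),((247,71),.1325),((256,121),.1325),((344,91),.111)]: print(np.round(ray(s,p,z),4))
a=ray(s,(247,71),.1325)-ray(s,(256,121),.1325);print(np.degrees(np.arctan2(a[1],a[0])))
E
```

```text
[249  64   1   1   1] [249.  64.]
rect [0.50163554 0.0312107  0.131     ] 0.0 0.0
[0.5016 0.0312 0.131 ]
[0.5016 0.0312 0.131 ]
[0.5016 0.0312 0.131 ]
[0.5016 0.0312 0.131 ]
[0.4768 0.0288 0.137 ]
[0.4963 0.0326 0.1325]
[0.4584 0.0242 0.1325]
[ 0.4853 -0.0503  0.111 ]
12.417718525096973
```

```bash
python3 - <<'E'
from h import *
X,Y=.477,.027
r.let_go()
q=r.inverse_kinematics([X,Y,.38],[180,0,192.4]);print(q)
r.reach([X,Y,.38],[180,0,192.4])
r.servo_line([X,Y,.299],speed=.12);r.wait(.2);b=r.sense();f0=b["contact_force"];t0=b["torque"]
r.grab(15);r.wait(.2);s=r.sense()
print(s["joints"],s["opening"],s["gripper_force"],s["contact_force"]-f0,s["torque"]-t0,s["tcp_pos"],s["clock"])
np.save("b.npy",[f0,t0])
w=r.snapshot("wrist");cv2.imwrite("pics/w3.png",w["frame"][:,:,::-1])
E
```

```text
[  -0.84119832  -13.91063074   91.18868486    0.          102.72194588
 -103.24119832]
[-8.44313669e-01 -1.36306987e+01  9.91502222e+01 -7.41624987e-03
  9.44781243e+01 -1.03240378e+02] 0.008743657856475576 14.99202311038971 [-0.30142558 -0.66401243  0.60050257] [-0.09566196 -0.05694146 -0.14062654] [0.47701084 0.02695233 0.29898748] 27.0667
```

View pics/w3.png

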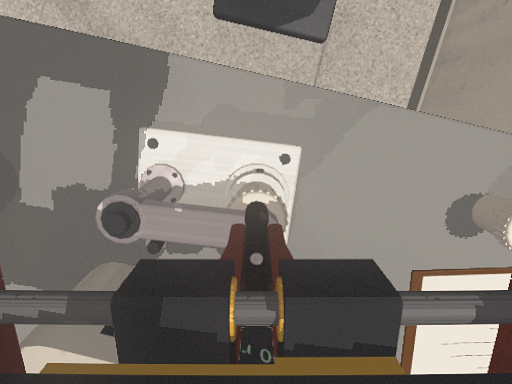

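Gripped cleanly on the bar (opening 8.7 mm, little side load). Now I'll turn clockwise until it seats.

```bash
python3 - <<'E'
from h import *
f0,t0=np.load("b.npy")
X,Y=.477,.027;a=192.4
while a>86:
    a-=8 if a>106 else 1.5
    r.reach([X,Y,.299-.002*(192.4-a)/360],[180,0,a]);s=r.sense()
    print(round(a,1),np.round(s["contact_force"]-f0,1),np.round(s["torque"]-t0,2),round(s["orientation"][2]%360,1),round(s["opening"],4),round(s["clock"],1))
    if abs(s["torque"][2]-t0[2])>.45: break
r.wait(.15);s=r.sense();print(s["torque"]-t0,s["orientation"],s["joints"][5],s["clock"])
E
```

```text
184.4 [-0.6 -0.5  0.7] [ 0.04  0.01 -0.09] 184.6 0.0087 27.4
176.4 [0.  1.  0.8] [ 0.23 -0.04 -0.11] 176.7 0.0087 27.6
168.4 [-0.1  1.8  0.5] [ 0.45 -0.07 -0.12] 168.8 0.009 27.9
160.4 [-0.2  4.8  0.1] [ 0.8  -0.12 -0.09] 160.8 0.0089 28.1
152.4 [0.6 5.3 0.6] [ 0.9  -0.2  -0.14] 152.8 0.0089 28.4
144.4 [ 1.6  5.8 -0.5] [ 0.92 -0.07 -0.07] 144.8 0.0092 28.7
136.4 [0.6 5.8 0.1] [ 1.09 -0.13 -0.17] 136.8 0.0086 28.9
128.4 [ 0.2  5.9 -0.2] [ 1.05 -0.06 -0.15] 128.8 0.0091 29.2
120.4 [-0.   7.4  1.3] [ 1.09 -0.04 -0.14] 120.8 0.0089 29.4
112.4 [-0.4  6.1  1.6] [ 1.14 -0.06 -0.13] 112.8 0.0091 29.7
104.4 [0.9 6.1 0.7] [ 1.08 -0.04 -0.15] 104.8 0.0092 30.0
102.9 [0.3 6.1 0.4] [ 1.16 -0.1  -0.06] 103.3 0.0089 30.2
101.4 [0.9 6.4 1.2] [ 1.2  -0.07 -0.09] 101.8 0.0091 30.5
99.9 [-0.   6.8  0.3] [ 1.14 -0.09 -0.05] 100.3 0.009 30.7
98.4 [1.7 7.  0.6] [ 1.2  -0.13 -0.05] 98.8 0.0089 31.0
96.9 [0.7 6.8 0. ] [ 1.16 -0.13 -0.07] 97.3 0.009 31.2
95.4 [1.6 6.8 0.6] [ 1.11 -0.12  0.14] 95.9 0.0088 31.5
93.9 [1.  6.5 0.6] [ 1.09 -0.18  0.28] 94.4 0.0097 31.7
92.4 [1.9 5.9 0.5] [ 1.05 -0.19  0.3 ] 92.9 0.0095 32.0
90.9 [2.  6.  0.4] [ 0.97 -0.22  0.29] 91.4 0.0098 32.2
89.4 [2.5 5.6 0.2] [ 0.87 -0.35  0.32] 89.9 0.0101 32.5
87.9 [2.7 5.8 0. ] [ 0.83 -0.37  0.34] 88.4 0.0103 32.7
86.4 [ 2.4  4.3 -0.2] [ 0.77 -0.4   0.31] 86.9 0.0112 33.0
84.9 [ 3.7  3.9 -0.7] [ 0.66 -0.47  0.35] 85.4 0.0113 33.2
[ 0.73571392 -0.42929441  0.37124837] [ 1.79910543e+02 -6.79216566e-02  8.53662217e+01] 3.829168799209623 33.3583
```

It seated at yaw ≈ 96.3°, where the torque sign flipped and the bar then slipped slightly in the pads. That matches the geometry. I'll return to alignment and back off 90°.

```bash
python3 - <<'E'
from h import *
f0,t0=np.load("b.npy")
X,Y=.477,.027
def go(a):
    r.reach([X,Y,.299-.002*(192.4-a)/360],[180,0,a]);s=r.sense()
    print(round(a,1),np.round(s["contact_force"]-f0,1),np.round(s["torque"]-t0,2),round(s["orientation"][2]%360,1),round(s["opening"],4),round(s["clock"],1))
go(91);go(96);r.grab(25)
for a in range(105,181,15):go(a)
go(186)
r.wait(.5);s=r.sense();print(s["gripper_force"],s["opening"],s["torque"]-t0)
w=r.snapshot("wrist");cv2.imwrite("pics/w4.png",w["frame"][:,:,::-1])
E
```

```text
91 [ 3.7  4.4 -0.3] [ 0.59 -0.53  0.21] 91.2 0.01 33.6
96 [ 2.9  2.2 -0.2] [ 0.51 -0.38  0.07] 95.9 0.0089 33.9
105 [-0.5  4.2  0.7] [ 0.53  0.04 -0.03] 104.8 0.0087 34.4
120 [-0.5  3.   1.6] [0.57 0.17 0.04] 119.6 0.009 34.7
135 [-0.8  3.4  2.4] [0.6  0.29 0.02] 134.6 0.0088 35.1
150 [-2.   2.9  2.7] [ 0.56  0.23 -0.06] 149.6 0.0087 35.4
165 [-0.7  3.3  2.6] [0.56 0.24 0.03] 164.6 0.0087 35.8
180 [-1.4  4.4  2.2] [0.6  0.19 0.03] 179.6 0.0088 36.1
186 [-1.1  2.3  2.2] [ 0.49  0.16 -0.  ] 185.6 0.0087 36.4
24.996041357517242 0.008875504993533598 [ 0.49570376  0.18176317 -0.10240478]
```

View pics/w4.png

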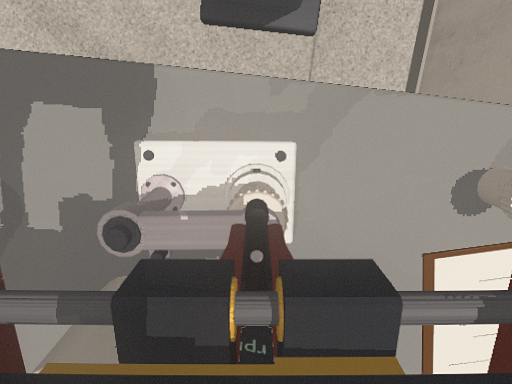

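The bar is firmly in the pads and perpendicular to the arm, and the arm is parallel to the plate edge against the pin. Handing in.

```bash
python3 -c "
from station import r
print(r.hand_in(), r.sense()['clock'])"
```

```text
the job is handed in; nothing more can be done
the job is handed in; nothing more can be done
```

The job is handed in, verdict not shown: the cap is home, the arm is over it at its stop, and the screw was seated then backed off about 90°, with the wing knob still gripped at 25 N.

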